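Hang the slide drying rack on the swinging drop hook

ROBOT

A 7-joint arm with a two-finger parallel gripper is mounted at the origin on a cart in front of the work surface, level with it; the furniture and walls round the work are solid. World frame = base frame: x ahead of the robot, y to its left, z up, the work surface at z = 0. Lengths are in m, angles in rad, forces in N, time in s.
With the tool pointing down it reaches from about 0.425 to 0.875 m from the base axis. Payload 9.9 kg.
Tool frame: the origin (TCP) lies at the very end of the fingers, on their centre line; the grasp point (between the pads) lies manip.tcp_to_grasp behind it (manip.tcp_to_grasp is the distance from the TCP to the grasp point, in m); y points along the fingers, z is the direction in which the jaws open and shut, and the axes are right-handed (so a half turn about y gives the same grasp; the last joint's range is limited). The gripper opens to 85 mm and grips with 20 to 120 N. Pads are 22 mm wide; open, the fingers measure 114 mm over their backs; the gripper's body (76 mm by 85 mm) begins 54 mm behind the grasp point. The pads swing forward as they close: fully open they stand 13 mm farther back than shut.
Start: joints at [-1.303, 0.576, 0.025, 1.437, -0.015, 1.129, -0.057], TCP at [0.233, 0.634, 0.231] pointing down, gripper open.
Joint ranges: [-2.76, 2.76], [-0.34, 2.15], [-1.52, 1.57], [0.19, 2.46], [-1.09, 4.23], [0.17, 1.99], [-2.82, 2.82]. Speed limits (rad/s): [2.22, 2.22, 3.01, 3.01, 3.14, 3.14, 3.14].

INTERFACE

Orientations are given as a rotation vector (axis times angle).
In Python, from rig import manip, viewer, ticket gives the robot as it stands.
- The arm moves only by the shell command python3 -m crank 'ROWS' [OPENING]. ROWS is JSON, a list of rows, each a list of 2 entries, a list of its own where there are three numbers: the shift along the tool's x, y, z in cm, then the turn about the tool's y in rad. In form: [[[x, y, z], spin], ...]. A call has exactly 5 rows; each row shifts and turns the pose as measured when the row begins, along the tool's axes as they then stand; what a row does not reach is not made up. A row lasts 1/10 s, in which the tool goes at most 50 mm and 8.59 degrees, less where a joint would pass 70% of its speed; a pose out of reach is approached as far as the arm can. A call with a gripper value outside its range is refused whole. OPENING is the gripper command: -1 is shut, 1 is fully open, values between are in proportion, set as the call begins (- or left out, the last holds). The fingers move at their own pace and stop on an object; the grip force is fixed at half the most. Time passes only in rows, so rows that do not move let the fingers close, or fill a call up. It gives the time, the measured TCP pose, the force and the opening at its end, in the units of the state.
- manip.get_state(): the state, without advancing time (a new reading comes with each control period).
- viewer.capture(name): name is "scene" or "top" or "wrist"; returns the picture (384x512x3 uint8, red, green, blue); there is no depth.
- viewer.camera_params(name): a dict with "K" (3x3 intrinsics, pixels), "origin" and "attitude" of the camera in the world; the wrist camera has in their place "tool_from_camera" (4x4, takes a point from camera to tool coordinates, whose origin is the TCP and whose axes are the tool frame's). Camera axes: x right, y down, z forward; pixel columns grow to the right and rows downward; lengths in m; the calibration is good to about 2 mm. A picture is of the moment at which its call begins: read the wrist's pose just before it. camera_params takes no time and is no camera call.
- ticket.close_job(): hands the job in, once; it reports no verdict.
Trained networks look in the newest picture that a camera, given by its name, has taken for a name from the list of things; names that differ only in an ending like _2 or _b are one class to them, and where a whole thing is asked for, a point or a joint stands for the part that bears it (a point fixed in the world has none). Each returns a list of dicts, best first, with "conf" (0 to 1); they miss things now and then, are a little off and sometimes report something else, mostly with a low value. They report only what shows in the picture. A call takes as long as a camera call.
- viewer.search_frame(camera, name): "xyz" ([x, y, z] in m, in world coordinates, good to about 4 mm: the middle of the surface that is visible of it).
The state is a dict: "time": time; "joint_pos": joint angles; "qvel": joint speeds; "joint_efforts": joint torques, N m; "ee_pos": TCP position; "ee_rot": TCP orientation; "ft_force": force on the tool from outside, world axes, zero at the start; "moment": the same for the moment, N m; "gripper_width": opening from 0.0 (shut) to 1.0 (fully open).
Only numpy, scipy, OpenCV 4.12 (cv2) and the standard library are available. Lean on these libraries where they do the work, as an engineer would, in place of code of your own. Each camera call takes 0.05 s, during which the arm holds its last target. There are 200 camera calls.

TASK

Hang the steel slide rack by its bail on the drop hook that is swinging on the drying stand. Hold the rack by an end ear, steady the hook by pressing it gently back against its rubber stop with the top bar of the bail above the hook's tip, keep it pressed back there while you slide the bar down the shank until it rests on the bottom of the hook, then ease the loaded hook forward until it hangs plumb and let go so that the rack hangs nearly still. Leave the other things where they are.

Things in the scene. Friction and masses are not known exactly. Their poses are not given: they have to be found in the camera images.
- stand: Fixed steel drying stand: a shallow drip pan 350x140x14 mm, a post (18 mm thick) 205 mm behind the hook (at the stand's +x) and an arm at height 337 to 354 mm that reaches forward to the pivot of the hook. Origin on the worktop plumb below the pivot; z up; its -x side faces roughly to the robot. Its yaw varies.
- hook_pivot (a point): Axis of the hook's hinge, 330 mm above the worktop, at the front end of the stand's arm (fork 18 mm long in x, 36 mm wide in y). The axis runs along the stand's y.
- hook: J-shaped hook of flat steel strap (14 mm wide, 5 mm thick, 80 g) that swings freely on the pivot in the stand's x-z plane and will not calm down by itself. Origin at the pivot, z up along the shank, x to the back. Shank: x = +6 to +11 mm. Upturned tip on the -x side: x = -6 to -13.5 mm, top at z = -127.5 mm. Mouth between them 12 mm wide, open upwards, its floor at z = -154 mm.
- hook_shank (a point): On the front face of the hook's shank, 100 mm below the pivot, x = +6 mm: where to press. The hook yields to less than 0.5 N, back to a rubber buffer, which stops it 0.13 to 0.28 rad behind plumb: set differently each time and not measured, to be found by feel. There resistance rises steeply (2 N/mm or more). A press of 1.5 to 6 N is right; above 12 N it is damaged.
- hook_seat (a point): On the hook, 150 mm below the pivot in the hook's frame, in the middle of the mouth: where the centre of the bail's top bar lies when it rests on the floor of the hook (it may be 2 mm to either side in x). Axes as the hook's.
- rack: Loose steel rack for microscope slides, 0.16 to 0.26 kg: tray 150 (x) x 60 (y) x 28 mm, slides in it up to 45 mm, a rigid bail over its middle, same either way round. Ear at each end: x = 74 to 143 mm from the origin, 12 mm thick in y, z = 20 to 52 mm; grasp it across y at x = 125, z = 38 mm. Origin at the centre of the underside, z up, x along the tray; the centre of mass lies below the bail.
- bail_bar (a point): Middle of the bail's top bar on the rack, 120 mm above its underside at x = y = 0. The bar is a round rod of 8 mm diameter along the rack's y, straight for 52 mm, with 7 mm uprights at y = +-33.5 mm; the opening below it is 60 mm wide and reaches down to the slides.
- gauze_pack: Bystander: white gauze pack 35x35x21 mm. Origin under its centre.
- timer: Bystander: white timer 68x64x20 mm. Origin under its centre.
- kit_green_1: Bystander: white and green kit box 74x96x38 mm. Origin under its centre.
- jar_black: Bystander: jar with black lid, 71 mm wide, 66 mm tall. Origin under its centre.
- antiserum_1: Bystander: small dropper bottle with a red cap, 23 mm wide, 56 mm tall. Origin under its centre.
- dropper_white: Bystander: small white dropper bottle, 28 mm wide, 60 mm tall. Origin under its centre.
- marker: Bystander: black marker pen lying, 134 mm long, 13 mm thick. Origin under its centre.

How it is judged:
On the way, in this order (a step that is already met when the one before it is completed fails the run):
1. The bail's bar presses the hook back against its stop with more than 1 N and the hook is still, the bar being above the tip of the hook (contact force between rack and hook above 1 N and angular speed of hook below 0.15 rad/s and angle between hook's own z axis and vertical above 0.1 rad and z of bail_bar in the frame of hook_seat above 0.022 m), for 0.4 s.
2. With the hook still held back, the bar rests on the floor of the hook (x of bail_bar in the frame of hook_seat between -0.006 and 0.006 m and y of bail_bar in the frame of hook_seat between -0.026 and 0.026 m and z of bail_bar in the frame of hook_seat between -0.003 and 0.003 m and angle between hook's own z axis and vertical above 0.1 rad and contact force between rack and hook above 0.5 N), for 0.2 s.
At the end, for the whole second after the job is handed in: The bail's bar rests on the floor of the hook (within 3 mm in height, between tip and shank, its straight part on the strap); the hook hangs within 0.08 rad of plumb, the rack is level within 0.2 rad and they hang nearly still (rack below 0.1 m/s, hook below 0.6 rad/s) (x of bail_bar in the frame of hook_seat between -0.006 and 0.006 m and y of bail_bar in the frame of hook_seat between -0.026 and 0.026 m and z of bail_bar in the frame of hook_seat between -0.003 and 0.003 m and angle between hook's own z axis and vertical below 0.08 rad and angle between rack's own z axis and vertical below 0.2 rad and linear speed of rack below 0.1 m/s and angular speed of hook below 0.6 rad/s); the robot touches nothing.
It fails at once if the rack and the hook press on each other with more than 12 N (contact force between rack and hook above 12 N).
It fails at once if the bar goes down into the hook's mouth while the hook is not held back (tilt below 0.1 rad) (x of bail_bar in the frame of hook_seat between -0.006 and 0.006 m and y of bail_bar in the frame of hook_seat between -0.026 and 0.026 m and z of bail_bar in the frame of hook_seat between 0.005 and 0.018 m and angle between hook's own z axis and vertical below 0.1 rad).
It fails at once if a bystander is moved by more than 30 mm (distance of any of gauze_pack, timer, kit_green_1, jar_black, antiserum_1, dropper_white, marker from where it was at the start of the episode above 0.03 m).
It also fails if it takes over 72 s, if anything falls off the work surface, if the arm or the gripper's body presses on something with over 40 N, if the wrist force passes 120 N, or if a joint passes its speed limit or range.

## Working session

There is one attempt and no reset: what is moved stays moved. The work goes in short steps, Python scripts to look and compute and a shell command to move; the robot and the scene stay as the last step left them, time stands still between calls to the robot, and variables do not carry over. Pictures are saved under pics/ and viewed, about 8 in all and at most 12, crops included, and the job is handed in when it is done.

```bash
ls; mkdir -p pics
python3 - <<'E'
from rig import manip, viewer
import cv2,numpy as np
s=manip.get_state(); print(s, manip.tcp_to_grasp)
a=viewer.capture("scene"); b=viewer.capture("top")
cv2.imwrite("pics/s0.png",cv2.resize(a[:,:,::-1],(800,600)));cv2.imwrite("pics/t0.png",cv2.resize(b[:,:,::-1],(800,600)))
for c in("scene","top"):
    for n in("stand","hook_pivot","hook_shank","hook_seat","rack","bail_bar","kit_green_1","jar_black","timer"):
        print(c,n,[(np.round(d["xyz"],3).tolist(),round(d["conf"],2)) for d in viewer.search_frame(c,n)][:2])
    print(viewer.camera_params(c))
print(manip.get_state()["time"])
E
```

```text
pics
{'time': 0.0, 'joint_pos': array([-1.30280874,  0.57649627,  0.02483702,  1.43793846, -0.01496006,
        1.12902209, -0.05650455]), 'qvel': array([ 7.68268407e-04, -1.36894565e-03,  4.81690589e-04,  9.92581453e-05,
        6.64544889e-04, -1.92496618e-03,  2.20510962e-04]), 'joint_efforts': array([ 4.97407946e-04, -7.65727830e+01,  2.25039706e+00, -2.85977340e+01,
        1.52502442e-02,  1.24226126e-02,  1.67711630e-05]), 'ee_pos': array([0.23242964, 0.63321352, 0.23045587]), 'ee_rot': array([-1.5547929 ,  0.2761967 , -0.27591944]), 'ft_force': array([-0.50942023,  0.33717238, -0.14029774]), 'moment': array([-0.01549193, -0.03549059, -0.03839896]), 'gripper_width': 0.9968588193726154} 0.0187
scene stand [([0.72, 0.07, 0.01], 0.79)]
scene hook_pivot [([0.726, 0.072, 0.01], 0.72)]
scene hook_shank [([0.641, 0.078, 0.231], 0.52)]
scene hook_seat [([0.639, 0.075, 0.239], 0.51)]
scene rack [([0.531, -0.228, 0.028], 0.9)]
scene bail_bar [([0.53, -0.228, 0.03], 0.69)]
scene kit_green_1 [([0.689, 0.321, 0.035], 0.65), ([0.528, -0.228, 0.033], 0.4)]
scene jar_black [([0.774, -0.148, 0
[... 326 characters left out ...]
([-1.98492813,  0.46554357, -0.28522867])}
top stand [([0.707, 0.075, 0.002], 0.73)]
top hook_pivot [([0.702, 0.079, 0.001], 0.79)]
top hook_shank []
top hook_seat []
top rack [([0.534, -0.212, 0.028], 0.63)]
top bail_bar [([0.533, -0.214, 0.026], 0.87)]
top kit_green_1 [([0.695, 0.343, 0.04], 0.62)]
top jar_black [([0.782, -0.133, 0.063], 0.92)]
top timer [([0.526, 0.305, 0.014], 0.76), ([0.53, -0.21, 0.024], 0.65)]
{'K': array([[402.51813346,   0.        , 255.48255211],
       [  0.        , 402.51813346, 191.82977078],
       [  0.        ,   0.        ,   1.        ]]), 'origin': array([0.34431678, 0.05111551, 1.45506149]), 'attitude': array([-2.13972387,  2.10299491, -0.16766101])}
1.0
```

View pics/s0.png

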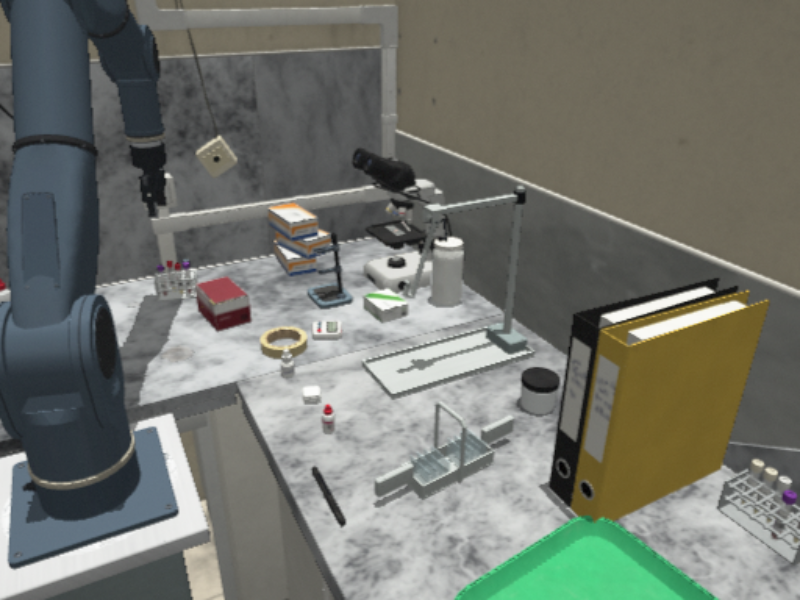

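View pics/t0.png

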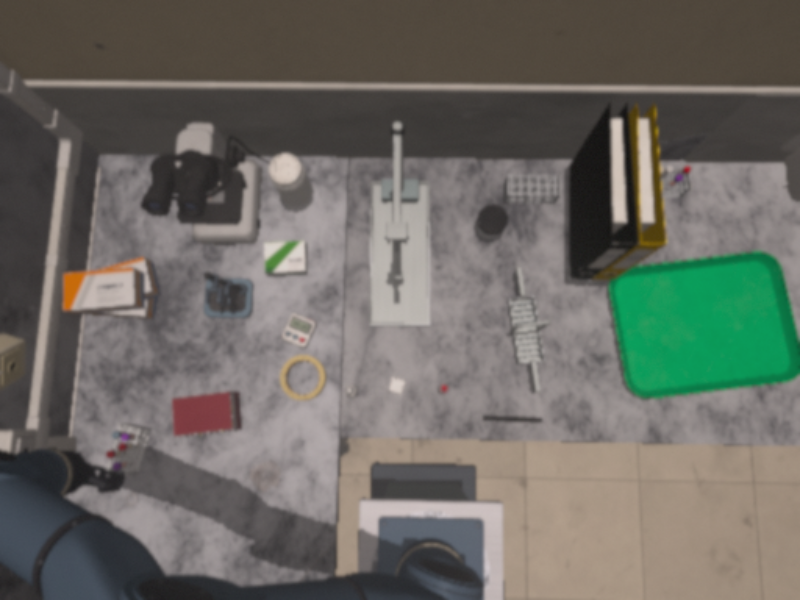

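The scene view shows the rack with its bail bar at about (437,404)–(464,425) and its ears ending at (378,488) and (513,424). The stand's fork is at (433,209). In the top view the fork is at (397,232), the post top at (397,127), and the rack runs from (519,268) to (537,390). The near ear is clear of other objects. Next I convert these pixels to positions.

```bash
cat > h.py <<'E'
import numpy as np
from scipy.spatial.transform import Rotation as R
from rig import manip, viewer
def ray(cam,u,v,sc=1.5625,st=None):
    p=viewer.camera_params(cam); d=np.linalg.inv(p["K"])@[(u+.5)/sc-.5,(v+.5)/sc-.5,1]
    if cam=="wrist":
        T=p["tool_from_camera"]; A=R.from_rotvec(st["ee_rot"]); return st["ee_pos"]+A.apply(T[:3,3]),A.apply(T[:3,:3]@d)
    return p["origin"],R.from_rotvec(p["attitude"]).apply(d)
def onz(cam,u,v,z,**k):
    o,d=ray(cam,u,v,**k); return np.round(o+d*(z-o[2])/d[2],4)
def proj(cam,P,sc=1.5625,st=None):
    p=viewer.camera_params(cam); P=np.array(P,float)
    if cam=="wrist":
        T=p["tool_from_camera"]; q=R.from_rotvec(st["ee_rot"]).inv().apply(P-st["ee_pos"]); q=T[:3,:3].T@(q-T[:3,3])
    else: q=R.from_rotvec(p["attitude"]).inv().apply(P-p["origin"])
    q=p["K"]@q; return np.round((q[:2]/q[2]+.5)*sc-.5,1)
E
python3 - <<'E'
from h import *
for n,c,u,v,z in [("fork","scene",433,209,.345),("fork","top",397,232,.35),("post","scene",520,192,.354),("post","top",397,127,.354),
 ("ear-","scene",378,488,.036),("ear+","scene",513,424,.044),("ear-","top",537,390,.052),("ear+","top",519,268,.052),
 ("barL","scene",438,404,.12),("barR","scene",464,425,.12),("pan1","top",371,325,.014),("pan2","top",431,325,.014),("pan3","top",430,185,.014)]: print(n,c,onz(c,u,v,z))
s=manip.get_state(); print(R.from_rotvec(s["ee_rot"]).as_matrix().round(3))
for n in ("gauze_pack","antiserum_1","dropper_white","marker"):
  print(n,[np.round(d["xyz"],3).tolist()+[round(d["conf"],2)] for d in viewer.search_frame("top",n)][:2])
E
```

```text
fork scene [0.6692 0.0865 0.345 ]
fork top [0.6658 0.0797 0.35  ]
post scene [0.8639 0.0768 0.354 ]
post top [0.8679 0.0835 0.354 ]
ear- scene [ 0.3955 -0.2354  0.036 ]
ear+ scene [ 0.6682 -0.2077  0.044 ]
ear- top [ 0.3966 -0.228   0.052 ]
ear+ top [ 0.6714 -0.1924  0.052 ]
barL scene [ 0.5261 -0.1889  0.12  ]
barR scene [ 0.5342 -0.2535  0.12  ]
pan1 top [0.54   0.1442 0.014 ]
pan2 top [0.5423 0.0055 0.014 ]
pan3 top [0.8816 0.0113 0.014 ]
[[ 0.939 -0.     0.345]
 [-0.345 -0.     0.939]
 [ 0.    -1.    -0.   ]]
gauze_pack [[0.401, 0.078, 0.02, 0.54]]
antiserum_1 []
dropper_white []
marker [[0.333, -0.182, 0.016, 0.44]]
```

Pivot is at about (0.665, 0.081) with stand yaw ≈ 0.01. The rack is at (0.533, -0.213) with yaw ≈ 0.12, so the near ear grasp point is about (0.409, -0.229).

```bash
python3 -m crank '[[[3.1,0,-3.2],0],[[3.1,0,-3.2],0],[[3.1,0,-3.2],0],[[3.1,0,-3.2],0],[[3.1,0,-3.2],0]]' 1
python3 -m crank '[[[3.1,0,-3.2],0],[[3.1,0,-3.2],0],[[3.1,0,-3.2],0],[[3.1,0,-3.2],0],[[3.1,0,-3.2],0]]'
python3 -c "
from h import *
s=manip.get_state();print(s['joint_pos'].round(2))"
```

```text
time: 1.7
ee_pos: [0.321, 0.4301, 0.2292]
ee_rot: [-1.551, 0.269, -0.265]
ft_force: [1.9, 0.6, -0.6]
gripper_width: 0.998
time: 2.2
ee_pos: [0.4165, 0.219, 0.2297]
ee_rot: [-1.548, 0.267, -0.267]
ft_force: [0.7, 1.1, -0.3]
gripper_width: 1.0
[-0.66  0.28  0.1   1.96 -0.04  0.9   0.69]
```

```bash
python3 -m crank '[[[2.2,0,-4.2],0],[[2.2,0,-4.2],0],[[2.2,0,-4.2],0],[[2.2,0,-4.2],0],[[2.2,0,-4.2],0]]'
python3 -m crank '[[[1.6,0,-4.2],-0.05],[[1.4,0,-4.2],-0.05],[[0.8,0,-4.2],-0.12],[[0.5,0,-4],-0.12],[[0,0,-3],-0.12]]'
python3 -c "
from h import *
s=manip.get_state();print(s['joint_pos'].round(2)); M=R.from_rotvec(s['ee_rot']).as_matrix();print(M.round(3)); print((M.T@(np.array([.409,-.229,s['ee_pos'][2]])-s['ee_pos'])*100).round(2),np.arctan2(M[1,0],M[0,0]))"
```

```text
time: 2.7
ee_pos: [0.4527, -0.0244, 0.2298]
ee_rot: [-1.546, 0.262, -0.27]
ft_force: [1.3, 0.2, -0.7]
gripper_width: 0.993
time: 3.2
ee_pos: [0.4536, -0.2379, 0.2298]
ee_rot: [-1.563, -0.113, 0.095]
ft_force: [0.7, 0.7, -0.3]
gripper_width: 0.995
[ 0.26  0.34  0.18  1.87 -0.09  0.93  2.19]
[[ 0.991  0.011 -0.132]
 [ 0.132  0.006  0.991]
 [ 0.012 -1.     0.005]]
[-4.3  -0.04  1.47] 0.13277308915197542
```

```bash
python3 -m crank '[[[-2.2,0,0.7],0.013],[[-2.1,0,0.7],0],[[0,0,0],0],[[0,0,0],0],[[0,0,0],0]]'
python3 - <<'E'
from h import *; import cv2
s=manip.get_state(); a=viewer.capture("wrist"); cv2.imwrite("pics/w1.png",cv2.resize(a[:,:,::-1],(800,600)))
for n in("rack","bail_bar","marker"): print(n,[np.round(d["xyz"],3).tolist()+[round(d["conf"],2)] for d in viewer.search_frame("wrist",n)][:2])
y=.117;c=np.array([.533,-.213])
for p in([-.143,0,.052],[-.074,0,.052],[0,-.026,.12],[0,.026,.12]):
    P=[c[0]+np.cos(y)*p[0]-np.sin(y)*p[1],c[1]+np.sin(y)*p[0]+np.cos(y)*p[1],p[2]]; print(p,proj("wrist",P,st=s),proj("top",P),proj("scene",P))
np.save("st.npy",s,allow_pickle=True)
E
```

```text
time: 3.7
ee_pos: [0.4077, -0.2362, 0.2298]
ee_rot: [-1.567, -0.101, 0.08]
ft_force: [0.5, 0.5, -0.0]
gripper_width: 0.998
rack [[0.526, -0.219, 0.035, 0.8], [0.401, 0.07, 0.02, 0.32]]
bail_bar [[0.523, -0.215, 0.037, 0.6]]
marker [[0.335, -0.185, 0.01, 0.91]]
[-0.143, 0, 0.052] [413.9 238.5] [537.8 392.6] [373.6 478.5]
[-0.074, 0, 0.052] [413.4 328.4] [533.6 361.3] [410.7 461.7]
[0, -0.026, 0.12] [376.  469.5] [547.2 323.1] [459.9 419.4]
[0, 0.026, 0.12] [454.2 469.4] [522.9 325.5] [439.5 402.8]
```

View pics/w1.png

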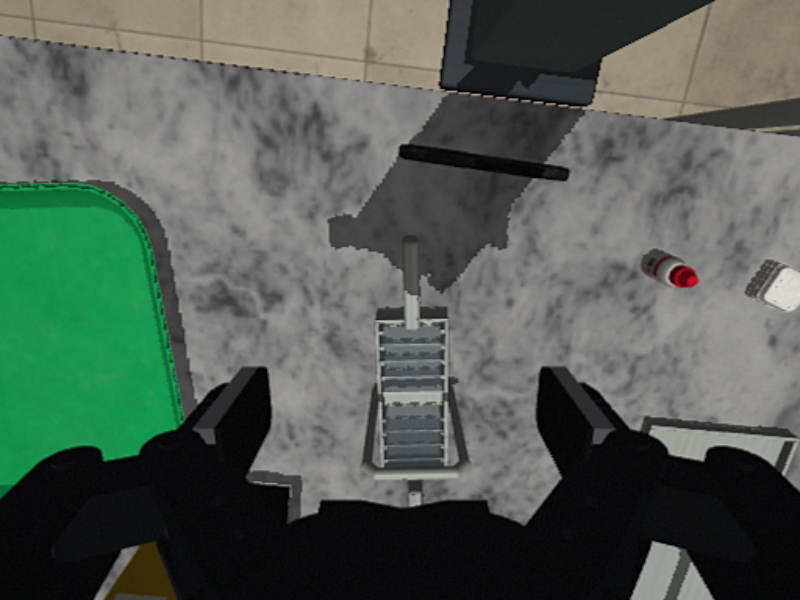

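The wrist view shows the near ear at (411,236)–(411,328) and the bar at (371–460, 473). Both match the model to within a few mm, so I descend and grip.

```bash
python3 -m crank '[[[0.05,3.5,0.7],0],[[0,4,0],0],[[0,4,0],0],[[0,4,0],0],[[0,3,0],0]]'
python3 -m crank '[[[0,1.5,0],0],[[0,0.8,0],0],[[0,0,0],0],[[0,0,0],0],[[0,0,0],0]]'
python3 -c "
from h import *
s=manip.get_state();M=R.from_rotvec(s['ee_rot']).as_matrix();print((M.T@(np.array([.409,-.230,.019])-s['ee_pos'])*100).round(2),np.arctan2(M[1,0],M[0,0]),M[:,1].round(3))"
```

```text
time: 4.4
ee_pos: [0.4175, -0.2299, 0.0432]
ee_rot: [-1.573, -0.114, 0.073]
ft_force: [1.3, -0.8, 0.3]
gripper_width: 1.0
time: 4.9
ee_pos: [0.4182, -0.2288, 0.0161]
ee_rot: [-1.57, -0.112, 0.078]
ft_force: [0.5, -0.0, 1.4]
gripper_width: 1.005
[-0.92 -0.31 -0.01] 0.12101686712101879 [ 0.022 -0.    -1.   ]
```

```bash
python3 -m crank '[[[-0.9,-0.3,0],0],[[0,0,0],0],[[0,0,0],0],[[0,0,0],0],[[0,0,0],0]]'
python3 -m crank '[[[0,0,0],0],[[0,0,0],0],[[0,0,0],0],[[0,0,0],0],[[0,0,0],0]]' -1
python3 -m crank '[[[0,0,0],0],[[0,0,0],0],[[0,0,0],0],[[0,0,0],0],[[0,0,0],0]]'
```

```text
time: 5.4
ee_pos: [0.4097, -0.2308, 0.022]
ee_rot: [-1.573, -0.116, 0.074]
ft_force: [-0.0, -0.3, -0.4]
gripper_width: 0.998
time: 5.9
ee_pos: [0.4099, -0.2307, 0.0218]
ee_rot: [-1.573, -0.116, 0.074]
ft_force: [-0.6, -0.1, -0.1]
gripper_width: 0.142
time: 6.4
ee_pos: [0.4098, -0.2304, 0.022]
ee_rot: [-1.572, -0.116, 0.075]
ft_force: [-0.6, -0.1, 1.2]
gripper_width: 0.129
```

```bash
python3 -m crank '[[[0,-0.5,0],0],[[0,-1.5,0],0],[[0,-2,0],0],[[0,-2,0],0],[[0,-2,0],0]]'
python3 -m crank '[[[0,-2,0],0],[[0,-2,0],0],[[0,-2,0],0],[[0,-1,0],0],[[0,0,0],0]]'
python3 - <<'E'
from h import *; import cv2
s=manip.get_state(); print(R.from_rotvec(s["ee_rot"]).as_matrix().round(3),s["ft_force"],s["moment"])
a=viewer.capture("scene"); cv2.imwrite("pics/s1.png",cv2.resize(a[150:340,200:420,::-1],(800,691))[:600])
E
```

```text
time: 6.9
ee_pos: [0.4043, -0.229, 0.1021]
ee_rot: [-1.568, -0.109, 0.082]
ft_force: [-0.0, 0.8, -2.5]
gripper_width: 0.128
time: 7.4
ee_pos: [0.4011, -0.2288, 0.1776]
ee_rot: [-1.568, -0.108, 0.082]
ft_force: [-0.4, -0.3, -2.4]
gripper_width: 0.128
[[ 0.993  0.017 -0.12 ]
 [ 0.12   0.002  0.993]
 [ 0.017 -1.    -0.   ]] [-0.35140323 -0.30804512 -2.44079119] [-0.01260091  0.2924991  -0.01829514]
```

View pics/s1.png

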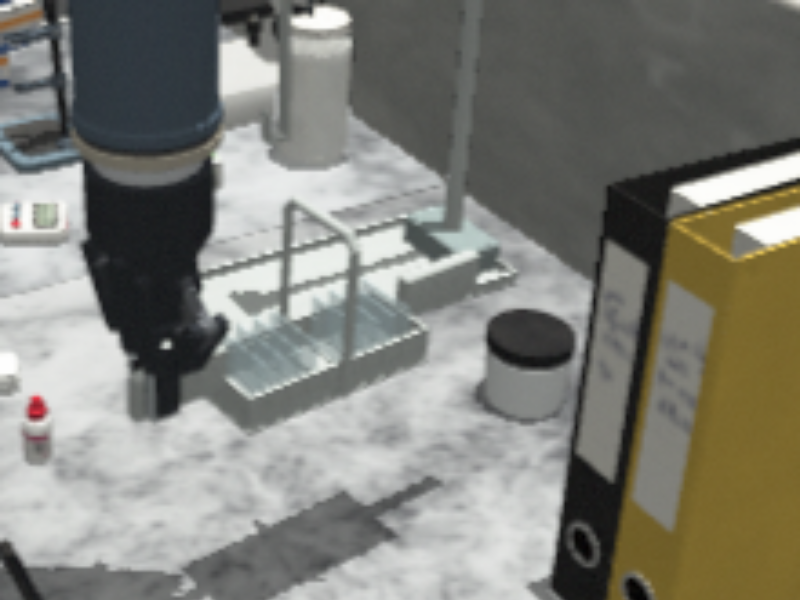

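The rack is lifted level: tool load is 2.4 N and the moment 0.29 N·m fits a 125 mm lever. Next I carry it low to the front of the hook.

```bash
python3 -m crank '[[[0.8,1,1],0],[[0.8,1.2,2],0],[[0.8,1.2,2.5],0],[[0.8,1.2,2.5],0],[[0.8,1,2.5],0]]'
python3 -m crank '[[[0.7,0.5,2.6],0],[[0.7,0,2.6],0],[[0.7,0,2.6],0],[[0.7,0,2.6],0],[[0.7,0,2.6],0]]'
python3 -m crank '[[[0.7,0,2.6],0],[[0.7,0,2],0.03],[[0.5,0,1],0.04],[[0,0,0],0.04],[[0,0,0],0]]'
python3 - <<'E'
from h import *
s=manip.get_state(); M=R.from_rotvec(s["ee_rot"]).as_matrix(); print(M.round(3),(M.T@(np.array([.45,.08,.118])-s['ee_pos'])*100).round(2),np.arctan2(M[1,0],M[0,0]),s["joint_pos"].round(2))
E
```

```text
time: 7.95
ee_pos: [0.4284, -0.116, 0.1149]
ee_rot: [-1.568, -0.099, 0.08]
ft_force: [0.3, 0.3, -3.0]
gripper_width: 0.129
time: 8.45
ee_pos: [0.4436, 0.0277, 0.1007]
ee_rot: [-1.566, -0.089, 0.093]
ft_force: [0.8, -0.2, -2.2]
gripper_width: 0.13
time: 8.95
ee_pos: [0.4513, 0.0977, 0.0926]
ee_rot: [-1.569, 0.001, 0.022]
ft_force: [0.1, 0.5, -2.7]
gripper_width: 0.13
[[ 1.    -0.015 -0.014]
 [ 0.014  0.002  1.   ]
 [-0.015 -1.     0.002]] [-0.19 -2.55 -1.76] 0.013548327843241276 [-0.45  0.48  0.2   2.14 -0.19  0.55  1.47]
```

```bash
python3 -m crank '[[[-0.1,-1.2,-0.9],0],[[-0.1,-1.3,-0.9],0],[[0,0,0],0],[[0,0,0],0],[[0,0,0],0]]'
python3 - <<'E'
from h import *; import cv2
s=manip.get_state(); np.save("st.npy",s,allow_pickle=True); print(s["ee_pos"],R.from_rotvec(s["ee_rot"]).as_matrix().round(3))
a=viewer.capture("scene"); w=viewer.capture("wrist"); t=viewer.capture("top")
A=cv2.resize(a[110:250,210:370,::-1],(480,420),interpolation=cv2.INTER_CUBIC)
T=cv2.resize(t[90:210,210:320,::-1],(320,349),interpolation=cv2.INTER_CUBIC)
cv2.imwrite("pics/w2.png",cv2.resize(w[:,:,::-1],(800,600)))
im=np.zeros((420,800,3),np.uint8); im[:,:480]=A; im[:349,480:]=T; cv2.imwrite("pics/c2.png",im)
E
```

```text
time: 9.45
ee_pos: [0.4476, 0.0777, 0.1169]
ee_rot: [-1.571, 0.003, 0.028]
ft_force: [0.4, 0.7, -2.8]
gripper_width: 0.128
[0.44756477 0.07771805 0.1168903 ] [[ 1.    -0.02  -0.016]
 [ 0.016 -0.     1.   ]
 [-0.02  -1.     0.   ]]
```

View pics/c2.png

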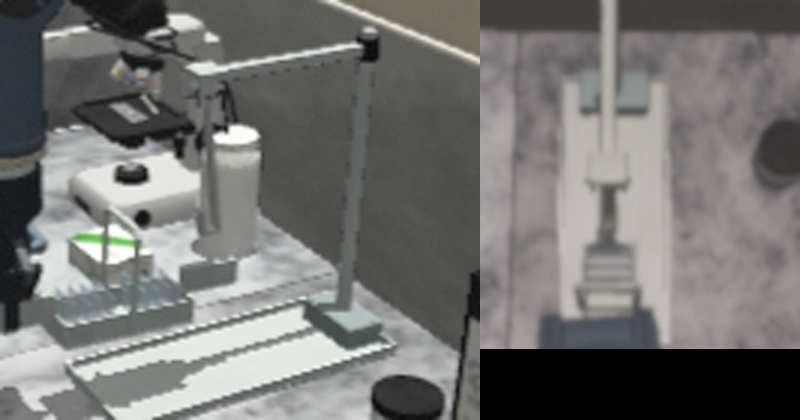

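View pics/w2.png

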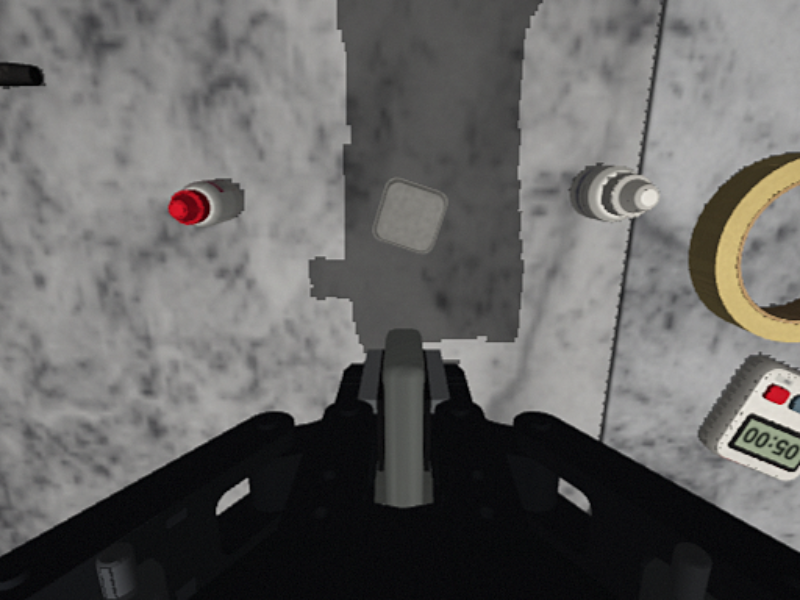

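The scene crop shows the bar at (106,208)–(139,235), the fork at (204,72), and the hook swinging roughly plumb in the wider opening. The top crop shows the bar at about (577–640, 293), in line with the hook (608). The wrist view shows a firm ear grip at (404,330–500), but the bar is hidden there. I'll triangulate from scene and top.

Run:
```python
from h import *; import cv2
def tri(a,b):
    (o1,d1),(o2,d2)=a,b; d1=d1/np.linalg.norm(d1);d2=d2/np.linalg.norm(d2)
    t=np.linalg.lstsq(np.c_[d1,-d2],o2-o1,rcond=None)[0]; p,q=o1+t[0]*d1,o2+t[1]*d2; return ((p+q)/2).round(4),np.linalg.norm(p-q).round(4)
print("bar",tri(ray("scene",250.8,183.8,sc=1),ray("top",254.2,190.7,sc=1)))
for z in(.215,.22):print("bar lineL/R",onz("scene",245.3,179.3,z,sc=1),onz("scene",256.3,188.3,z,sc=1), onz("top",254.2,190.7,z,sc=1))
# predicted bar
s=np.load("st.npy",allow_pickle=True).item(); M=R.from_rotvec(s["ee_rot"]).as_matrix()
M0=R.from_rotvec([-1.572,-.116,.075]).as_matrix(); off=M0.T@(np.array([.533,-.213,.12])-[.4098,-.2304,.022]); print("off",off,"pred",s["ee_pos"]+M@off)
# fork & arm
print("fork",onz("top",210+(608-480)/2.909,90+(181)/2.909,.345,sc=1),"scene fork front", onz("scene",210+203/3,110+72/3,.345,sc=1))
t=viewer.capture("top"); T=cv2.resize(t[120:205,225:285,::-1],(564,799),interpolation=cv2.INTER_CUBIC); cv2.imwrite("pics/t3.png",cv2.resize(T[200:],(564,599)))
```

```text
bar (array([0.5737, 0.0782, 0.2034]), np.float64(0.0085))
bar lineL/R [0.5666 0.0916 0.215 ] [0.5677 0.0222 0.215 ] [0.5676 0.0796 0.215 ]
bar lineL/R [0.5619 0.0819 0.22  ] [0.563  0.0132 0.22  ] [0.5667 0.0794 0.22  ]
off [ 0.12688965 -0.09476596  0.00185178] pred [0.57623393 0.0816592  0.20916009]
fork [0.6557 0.0793 0.345 ] scene fork front [0.6691 0.0822 0.345 ]
```

View pics/t3.png

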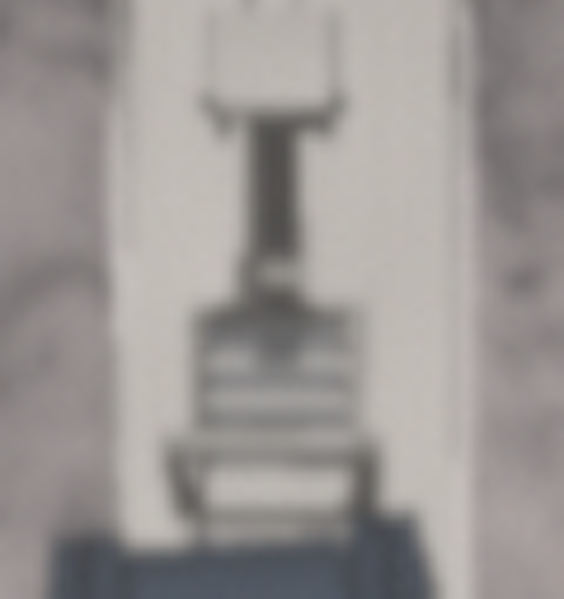

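The top crop shows the bar at (175–375, 447) and the hook strap centred at u≈272, swung forward to v≈290, so y is aligned to about 1 mm. Now I raise the rack to get the bar above the tip and move to just in front of the swing.

```bash
python3 -m crank '[[[0,-1.2,0],0],[[0,-1.2,0],0],[[0,0,0],0],[[0,0,0],0],[[1,0,0],0]]'
python3 -m crank '[[[1,0,0],0],[[1,0,0],0],[[1,0,0],0],[[0.5,0,0],0],[[0,0,0],0]]'
python3 - <<'E'
from h import *
s=manip.get_state(); M=R.from_rotvec(s["ee_rot"]).as_matrix(); print(s["ee_pos"],M.round(3),s["ft_force"].round(2)); print("bar",s["ee_pos"]+M@[.127,-.0948,.0018]-[0,0,.004])
E
```

```text
time: 10.15
ee_pos: [0.4564, 0.0788, 0.1394]
ee_rot: [-1.571, 0.004, 0.033]
ft_force: [0.1, -0.3, -1.8]
gripper_width: 0.13
time: 10.65
ee_pos: [0.4969, 0.0795, 0.1368]
ee_rot: [-1.572, 0.004, 0.033]
ft_force: [0.1, -0.9, -2.4]
gripper_width: 0.134
[0.496856   0.07947401 0.13681803] [[ 1.    -0.024 -0.018]
 [ 0.018 -0.002  1.   ]
 [-0.024 -1.    -0.001]] [ 0.07 -0.95 -2.41]
bar [0.6260111  0.08377329 0.22457725]
```

```bash
python3 -m crank '[[[0.2,-0.3,-0.2],0],[[0.2,0,0],0],[[0.2,0,0],0],[[0.2,0,0],0],[[0.2,0,0],0]]'
python3 -m crank '[[[0.2,0,0],0],[[0.2,0,0],0],[[0.2,0,0],0],[[0.2,0,0],0],[[0.2,0,0],0]]'
python3 -m crank '[[[0.2,0,0],0],[[0.2,0,0],0],[[0.2,0,0],0],[[0.2,0,0],0],[[0.2,0,0],0]]'
python3 -m crank '[[[0.2,0,0],0],[[0.2,0,0],0],[[0.2,0,0],0],[[0.2,0,0],0],[[0.2,0,0],0]]'
```

```text
time: 11.15
ee_pos: [0.5065, 0.0773, 0.1398]
ee_rot: [-1.572, 0.005, 0.034]
ft_force: [-0.1, -0.7, -1.8]
gripper_width: 0.131
time: 11.65
ee_pos: [0.5173, 0.0777, 0.1396]
ee_rot: [-1.572, 0.005, 0.034]
ft_force: [-0.1, -0.0, -2.5]
gripper_width: 0.133
time: 12.15
ee_pos: [0.5281, 0.0778, 0.1392]
ee_rot: [-1.572, 0.005, 0.034]
ft_force: [0.2, 0.7, -1.3]
gripper_width: 0.131
time: 12.65
ee_pos: [0.539, 0.078, 0.1389]
ee_rot: [-1.572, 0.005, 0.034]
ft_force: [0.1, -0.8, -2.2]
gripper_width: 0.131
```

```bash
python3 -m crank '[[[0.15,0,0],0],[[0.15,0,0],0],[[0.15,0,0],0],[[0.1,0,0],0],[[0.1,0,0],0]]'
python3 -m crank '[[[0.1,0,0],0],[[0.1,0,0],0],[[0.1,0,0],0],[[0.1,0,0],0],[[0.1,0,0],0]]'
python3 - <<'E'
from h import *
s=manip.get_state(); print(s["ft_force"],s["moment"])
print([np.round(d["xyz"],3).tolist()+[round(d["conf"],2)] for d in viewer.search_frame("scene","hook")][:2])
s=manip.get_state(); print(s["ft_force"],s["moment"])
E
```

```text
time: 13.15
ee_pos: [0.5461, 0.0782, 0.1386]
ee_rot: [-1.572, 0.006, 0.035]
ft_force: [-0.0, -0.0, -2.3]
gripper_width: 0.128
time: 13.65
ee_pos: [0.5491, 0.0782, 0.1379]
ee_rot: [-1.572, 0.009, 0.038]
ft_force: [-6.6, -0.0, -0.8]
gripper_width: 0.13
[-6.56625415e+00 -2.19418520e-03 -8.05629288e-01] [-0.07542234  0.79183059 -0.01586084]
[[0.677, 0.074, 0.233, 0.78], [0.393, -0.038, 0.025, 0.31]]
[-6.08912573  0.58647114 -0.85917258] [ 0.01980289  0.78304104 -0.01724524]
```

Contact at 6.6 N with the tool stopped, so the hook is on its buffer. I ease to about 3–4 N and hold.

```bash
python3 -m crank '[[[-0.05,0,0],0],[[0,0,0],0],[[0,0,0],0],[[0,0,0],0],[[0,0,0],0]]'
python3 -m crank '[[[0,0,0],0],[[0,0,0],0],[[0,0,0],0],[[0,0,0],0],[[0,0,0],0]]'
python3 - <<'E'
from h import *; import cv2
s=manip.get_state(); M=R.from_rotvec(s["ee_rot"]).as_matrix(); print(s["ee_pos"],M.round(3),s["ft_force"].round(2),s["moment"].round(2))
a=viewer.capture("scene"); A=cv2.resize(a[110:220,240:360,::-1],(654,600),interpolation=cv2.INTER_CUBIC); cv2.imwrite("pics/s4.png",A)
E
```

```text
time: 14.2
ee_pos: [0.5483, 0.0781, 0.1378]
ee_rot: [-1.573, 0.01, 0.039]
ft_force: [-3.1, -0.1, -3.0]
gripper_width: 0.134
time: 14.7
ee_pos: [0.5483, 0.0782, 0.1378]
ee_rot: [-1.573, 0.01, 0.039]
ft_force: [-2.4, -0.1, -2.3]
gripper_width: 0.13
[0.54833535 0.07815724 0.13777505] [[ 0.999 -0.031 -0.019]
 [ 0.019 -0.002  1.   ]
 [-0.031 -1.    -0.002]] [-2.35 -0.08 -2.34] [-0.    0.58 -0.01]
```

View pics/s4.png

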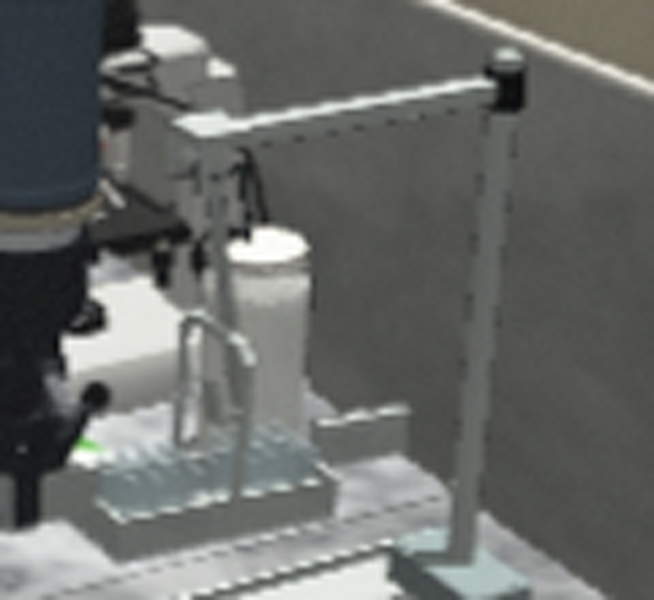

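Bar (190–248, 318–358) lies on the tilted shank above the tip, with a steady press of about 2.5 N for over 0.8 s. Now I slide down in small steps while watching Fx.

```bash
python3 -m crank '[[[0.04,0.1,0],0],[[0.04,0.2,0],0],[[0.04,0.2,0],0],[[0.04,0.2,0],0],[[0.04,0.2,0],0]]'
```

```text
time: 15.25
ee_pos: [0.5502, 0.0782, 0.1283]
ee_rot: [-1.572, 0.009, 0.039]
ft_force: [-3.9, 0.0, -0.4]
gripper_width: 0.132
```

```bash
python3 -m crank '[[[0.035,0.2,0],0],[[0.035,0.2,0],0],[[0.035,0.2,0],0],[[0.035,0.2,0],0],[[0.035,0.2,0],0]]'
```

```text
time: 15.75
ee_pos: [0.5519, 0.0782, 0.1172]
ee_rot: [-1.572, 0.009, 0.039]
ft_force: [-2.8, 0.5, -1.2]
gripper_width: 0.132
```

```bash
python3 -m crank '[[[0.045,0.2,0],0],[[0.045,0.2,0],0],[[0.04,0.2,0],0],[[0.04,0.2,0],0],[[0.04,0.2,0],0]]'
```

```text
time: 16.25
ee_pos: [0.5537, 0.0782, 0.1062]
ee_rot: [-1.572, 0.01, 0.039]
ft_force: [-3.6, -0.5, -0.6]
gripper_width: 0.131
```

```bash
python3 -m crank '[[[0.03,0.15,0],0],[[0.03,0.15,0],0],[[0.03,0.15,0],0],[[0.025,0.12,0],0],[[0.02,0.1,0],0]]'
```

```text
time: 16.75
ee_pos: [0.555, 0.0782, 0.0986]
ee_rot: [-1.573, 0.01, 0.039]
ft_force: [-3.5, -0.2, -2.0]
gripper_width: 0.127
```

```bash
python3 -m crank '[[[0.02,0.08,0],0],[[0.02,0.08,0],0],[[0.02,0.08,0],0],[[0.02,0.08,0],0],[[0.02,0.08,0],0]]'
```

```text
time: 17.25
ee_pos: [0.5558, 0.0782, 0.0943]
ee_rot: [-1.572, 0.01, 0.039]
ft_force: [-3.1, -0.6, -0.7]
gripper_width: 0.13
```

```bash
python3 -m crank '[[[0.012,0.06,0],0],[[0.012,0.06,0],0],[[0.012,0.06,0],0],[[0,0,0],0],[[0,0,0],0]]'
```

```text
time: 17.75
ee_pos: [0.5561, 0.0782, 0.0922]
ee_rot: [-1.573, 0.01, 0.039]
ft_force: [-3.1, -0.0, -1.8]
gripper_width: 0.123
```

```bash
python3 -m crank '[[[0.012,0.06,0],0],[[0.012,0.06,0],0],[[0.012,0.06,0],0],[[0,0,0],0],[[0,0,0],0]]'
```

```text
time: 18.25
ee_pos: [0.5568, 0.0782, 0.0907]
ee_rot: [-1.572, 0.009, 0.038]
ft_force: [-4.2, -0.4, 0.1]
gripper_width: 0.126
```

```bash
python3 -m crank '[[[0,0.06,0],0],[[0,0.06,0],0],[[0,0,0],0],[[0,0,0],0],[[0,0,0],0]]'
```

```text
time: 18.75
ee_pos: [0.5572, 0.0784, 0.0899]
ee_rot: [-1.572, 0.008, 0.038]
ft_force: [-3.8, 0.4, 1.6]
gripper_width: 0.133
```

Floor contact: Fz went from -1.8 to +1.6 N, and the bar height computes to 0.1815 against an expected 0.182. I hold briefly, then ease forward.

```bash
python3 -m crank '[[[0,0,0],0],[[0,0,0],0],[[0,0,0],0],[[-0.05,0,0],0],[[-0.05,0,0],0]]'
python3 -m crank '[[[-0.1,0.01,0],0],[[-0.15,0.02,0],0],[[-0.15,0.03,0],0],[[-0.15,0.03,0],0],[[-0.15,0.03,0],0]]'
```

```text
time: 19.25
ee_pos: [0.5567, 0.0784, 0.0901]
ee_rot: [-1.572, 0.007, 0.037]
ft_force: [-2.3, 0.6, 1.2]
gripper_width: 0.132
time: 19.75
ee_pos: [0.5511, 0.0784, 0.0892]
ee_rot: [-1.572, 0.004, 0.034]
ft_force: [-0.8, -0.6, 0.4]
gripper_width: 0.134
```

```bash
python3 -m crank '[[[-0.15,0.02,0],0],[[-0.15,0.02,0],0],[[-0.15,0.02,0],0],[[-0.15,0.02,0],0],[[-0.15,0.015,0],0]]'
python3 -m crank '[[[-0.1,0.01,0],0],[[-0.1,0.01,0],0],[[-0.1,0.01,0],0],[[-0.1,0.01,0],0],[[-0.1,0.01,0],0]]'
```

```text
time: 20.25
ee_pos: [0.5431, 0.0782, 0.0884]
ee_rot: [-1.572, 0.004, 0.034]
ft_force: [-0.5, -0.1, -1.0]
gripper_width: 0.127
time: 20.75
ee_pos: [0.5377, 0.0782, 0.0881]
ee_rot: [-1.572, 0.004, 0.034]
ft_force: [-0.6, -1.1, 0.0]
gripper_width: 0.127
```

```bash
python3 -m crank '[[[-0.1,0.005,0],0],[[-0.1,0.005,0],0],[[-0.1,0.005,0],0],[[-0.1,0.005,0],0],[[-0.1,0,0],0]]'
python3 - <<'E'
from h import *; import cv2
F=[]
for i in range(4):
    a=viewer.capture("scene"); F.append(manip.get_state()["ft_force"])
s=manip.get_state(); print(np.mean(F,0).round(2),s["moment"].round(2),s["ee_pos"],R.from_rotvec(s["ee_rot"]).as_matrix().round(3))
cv2.imwrite("pics/s5.png",cv2.resize(a[110:220,240:360,::-1],(654,600),interpolation=cv2.INTER_CUBIC))
E
```

```text
time: 21.25
ee_pos: [0.5322, 0.0781, 0.088]
ee_rot: [-1.572, 0.004, 0.033]
ft_force: [-0.2, 0.1, -1.2]
gripper_width: 0.128
[-0.11 -0.03 -0.62] [ 0.03  0.02 -0.  ] [0.53237247 0.07807618 0.08797318] [[ 1.    -0.024 -0.019]
 [ 0.019 -0.001  1.   ]
 [-0.024 -1.    -0.001]]
```

View pics/s5.png

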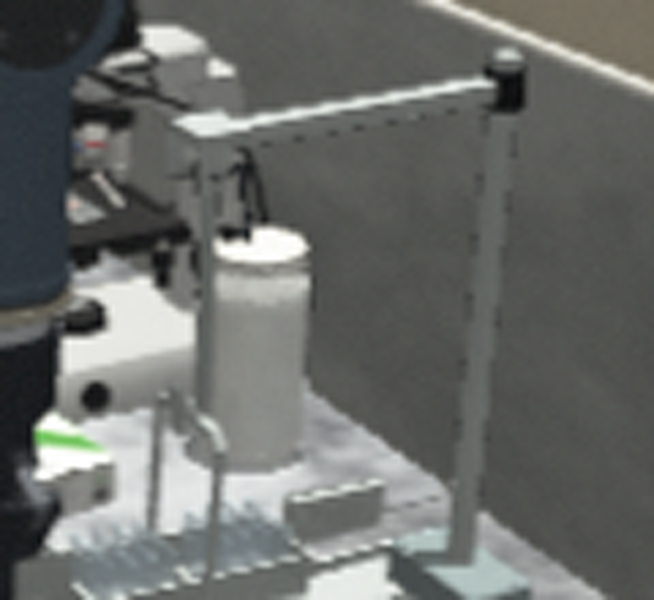

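Run:
```python
from h import *; import cv2
c=lambda P:((proj("scene",P,sc=1)+.5-[240,110])*5.4525-.5).round(0)
for th in(-.05,0,.05,.1):
    print(th,[c([.662+.0085*np.cos(th)+h*np.sin(th),.080,.33-h*np.cos(th)]) for h in(.03,.12)])
```

```text
-0.05 [array([207., 213.]), array([195., 363.])]
0 [array([209., 212.]), array([205., 361.])]
0.05 [array([212., 212.]), array([213., 359.])]
0.1 [array([214., 211.]), array([223., 356.])]
```

The shank is about plumb in the picture (208 px at both heights, θ ≈ 0.02–0.03). One last nudge, then I release.

```bash
python3 -m crank '[[[-0.1,0.02,0],0],[[-0.1,0.02,0],0],[[0,0.02,0],0],[[0,0,0],0],[[0,0,0],0]]'
python3 - <<'E'
from h import *
F=[]
for i in range(4): viewer.capture("top"); F.append(manip.get_state()["ft_force"])
print(np.mean(F,0).round(2))
E
python3 -m crank '[[[0,0,0],0],[[0,0,0],0],[[0,0,0],0],[[0,0,0],0],[[0,0,0],0]]' -0.2
```

```text
time: 21.95
ee_pos: [0.5308, 0.0781, 0.0876]
ee_rot: [-1.572, 0.003, 0.032]
ft_force: [0.3, -0.7, 0.4]
gripper_width: 0.127
[0.16 0.03 0.43]
time: 22.65
ee_pos: [0.5306, 0.0779, 0.0875]
ee_rot: [-1.572, 0.004, 0.033]
ft_force: [0.0, 0.2, -0.7]
gripper_width: 0.399
```

```bash
python3 -m crank '[[[0,0,0],0],[[0,0,0],0],[[-1,0,0],0],[[-1.5,0,0],0],[[-1.5,0,0],0]]'
python3 -m crank '[[[-1.5,0,0],0],[[-1.5,0,0],0],[[-1,0,0],0],[[0,0,0],0],[[0,0,0],0]]'
python3 - <<'E'
from h import *; import cv2
I=[]
for k in range(4):
    for i in range(3): a=viewer.capture("scene")
    I.append(cv2.resize(a[110:245,220:340,::-1],(400,450),interpolation=cv2.INTER_CUBIC)); 
    print(manip.get_state()["time"], [np.round(d["xyz"],3).tolist() for d in viewer.search_frame("scene","rack")][:1])
print("diff",[np.abs(I[k].astype(int)-I[0]).mean().round(2) for k in range(4)],manip.get_state()["ft_force"])
cv2.imwrite("pics/s6.png",np.hstack([I[0],I[3]]))
E
```

```text
time: 23.15
ee_pos: [0.4897, 0.077, 0.0881]
ee_rot: [-1.572, 0.003, 0.032]
ft_force: [-0.8, -0.5, 1.0]
gripper_width: 0.405
time: 23.65
ee_pos: [0.4436, 0.076, 0.0895]
ee_rot: [-1.572, 0.004, 0.034]
ft_force: [0.3, -0.5, -0.2]
gripper_width: 0.403
23.8 [[0.663, 0.07, 0.088]]
24.0 [[0.658, 0.075, 0.09]]
24.2 [[0.657, 0.073, 0.091]]
24.4 [[0.657, 0.071, 0.09]]
diff [np.float64(0.0), np.float64(2.15), np.float64(3.48), np.float64(3.3)] [ 0.18967548 -0.34256272  0.22935427]
```

View pics/s6.png

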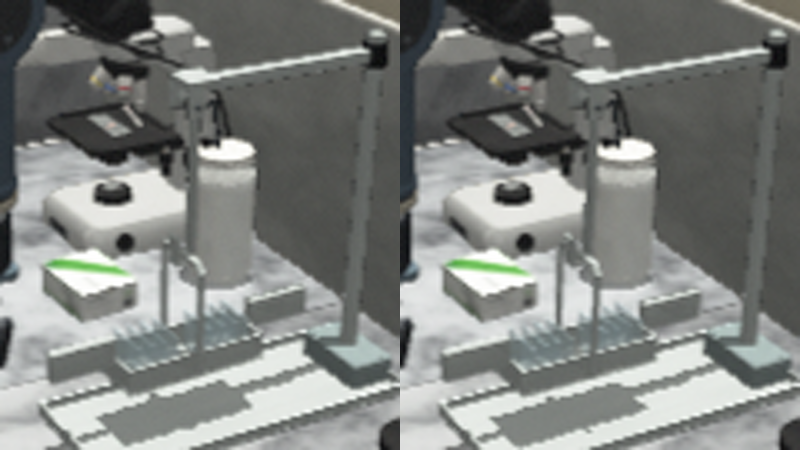

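The rack hangs freely on the hook, level at (110–260, 300–390), and swings by 1–2 px. I wait a bit and measure the residual swing numerically.

```bash
for i in 1 2 3 4 5 6 7 8 9 10 11 12 13 14 15 16 17 18 19 20; do python3 -m crank '[[[0,0,0],0],[[0,0,0],0],[[0,0,0],0],[[0,0,0],0],[[0,0,0],0]]' >/dev/null; done
python3 - <<'E'
from h import *; import cv2
g=lambda: cv2.cvtColor(viewer.capture("scene")[195:230,225:305],cv2.COLOR_RGB2GRAY).astype(np.float32)
w=cv2.createHanningWindow((80,35),cv2.CV_32F); a=g(); print(manip.get_state()["time"],manip.get_state()["ee_pos"])
print([tuple(np.round(cv2.phaseCorrelate(a,g(),w)[0],2)) for i in range(24)])
E
```

```text
34.5 [0.44335307 0.07588594 0.08930878]
[(np.float64(0.16), np.float64(0.04)), (np.float64(0.38), np.float64(-0.07)), (np.float64(0.54), np.float64(-0.14)), (np.float64(0.76), np.float64(-0.24)), (np.float64(1.06), np.float64(-0.17)), (np.float64(1.16), np.float64(-0.11)), (np.float64(1.24), np.float64(-0.17)), (np.float64(1.36), np.float64(-0.25)), (np.float64(1.39), np.float64(-0.27)), (np.float64(1.17), np.float64(-0.06)), (np.float64(1.04), np.float64(-0.1)), (np.float64(0.88), np.float64(-0.18)), (np.float64(0.61), np.float64(-0.25)), (np.float64(0.44), np.float64(-0.05)), (np.float64(0.32), np.float64(-0.12)), (np.float64(0.1), np.float64(0.1)), (np.float64(-0.11), np.float64(0.0)), (np.float64(-0.15), np.float64(0.08)), (np.float64(-0.13), np.float64(0.08)), (np.float64(-0.08), np.float64(-0.0)), (np.float64(0.2), np.float64(0.01)), (np.float64(0.42), np.float64(-0.03)), (np.float64(0.37), np.float64(-0.03)), (np.float64(0.82), np.float64(-0.27))]
```

```bash
python3 -c "
from rig import ticket; print(ticket.close_job())"
```

```text
the job is handed in; nothing more can be done
None
```

The rack is hanging by its bail on the hook, and I handed the job in at about 36 s of the 72 s allowed. No verdict is reported.

- **Press:** I held the rack by its near ear and pressed the hook back onto its buffer with the bar above the tip. The press touched 6.6 N at first contact, just over the recommended 6 N, and I eased it at once to about 2.5–3 N and held it.
- **Slide and seat:** I kept a press of about 2.5–4 N while sliding the bar down 48 mm. The floor contact was clear: the vertical force on the tool went from −1.8 to +1.6 N, and the computed bar height was 0.1815 m against 0.182 m expected.
- **Release:** I eased the hook forward until the side force was about 0.1–0.2 N, opened the gripper and backed off about 9 cm.

**Last checks:**
- The rack hangs level and the hook looks plumb; I estimated about 0.02–0.03 rad from the picture before a last 2 mm nudge.
- The remaining swing is about 2–3 mm, roughly 0.02 m/s, estimated from image tracking.
- The robot is clear of everything.
- I did not re-measure the bystanders at the end. I saw no sign that the arm or the rack touched any of them.

One disagreement: the scene camera put the bar about 6 mm lower than the grasp geometry did. I went by contact force instead, and the seat height then matched the geometry.

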